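# Roll the slot cover of the sample rail home

### The job

The black cover strip in the top slot of the sample rail still stands proud. Take the hand roller from its rest and roll it along the strip with firm pressure, about 20 N and never more than 30 N, until every section has gone in flush with the rail's top, then hang the roller back upright in its rest and let go. Press on the rail with nothing but the roller, and leave the oil bottle, the loupe and the disc sample where they stand.

Things in the scene. Friction and masses are not known exactly. Their poses are not given: they have to be found in the camera images.
- rail: Sample rail on four levelling feet fixed to the bench: aluminium slotted profile 50 mm wide (x), from y = -200 to +130 mm (y along it, to the left). Origin on the bench under the middle of the cover strip, which lies in the 16 mm slot of the flat top from y = -108 to +108 mm. Feet out to x = +-48 mm. A carriage with a V-block, up to 102 mm high, stands at y = -196 to -142 mm.
- strip_left (a point): Plan position of the left (+y) end of the cover strip, mid-width; its z is only nominal, 53.5 mm above the bench. The levelling screws are set differently each time and this does not show in the poses: the rail's top is 51 to 56 mm above the bench at the middle and up to 1.5 mm higher or lower at the strip's ends. The top goes on level with the rail for 22 mm beyond this end.
- strip_right (a point): The same, nominal again, at the right (-y) end of the cover strip. The rail's top is clear for 34 mm beyond it, up to the carriage.
- cover_1 (a joint): The first (left, +y end) of the eight black hard-plastic sections of the cover strip, each 14.6 mm wide, 27 mm along the rail, centred at y = 94.5 mm of the rail. Value: depth pressed in (m): 0 = 4.5 mm proud of the rail's top, 0.0045 = home, flush. Starts at 0 to 0.001. Press fit: takes a push of 14 to 16 N to move it, anywhere on its top, and stays where it is left.
- cover_2 (a joint): The second section, centre at y = 67.5 mm in the rail's frame; otherwise as cover_1.
- cover_3 (a joint): The third section, centre at y = 40.5 mm in the rail's frame; otherwise as cover_1.
- cover_4 (a joint): The fourth section, centre at y = 13.5 mm in the rail's frame; otherwise as cover_1.
- cover_5 (a joint): The fifth section, centre at y = -13.5 mm in the rail's frame; otherwise as cover_1.
- cover_6 (a joint): The sixth section, centre at y = -40.5 mm in the rail's frame; otherwise as cover_1.
- cover_7 (a joint): The seventh section, centre at y = -67.5 mm in the rail's frame; otherwise as cover_1.
- cover_8 (a joint): The eighth (right, -y end) section, centre at y = -94.5 mm in the rail's frame; otherwise as cover_1.
- roller: Hand roller, 0.4 to 0.6 kg, upright in its rest. Origin at the lowest point of its roll, mid-width; z up, x along the axle, so it rolls along y. Black rubber roll 40 mm across, 30 mm wide, in a steel fork; above it a bridge plate 66 mm (x) by 30 mm (y) at z = 50 to 56 mm, and on that an upright flat-sided wooden handle 28 mm (x) by 20 mm (y) at z = 56 to 112 mm.
- handle_grip (a point): Middle of the handle, 80 mm above the roller's origin; grip across its 20 mm, closing along the roller's y; gripped here with the tool straight down the fingertips stand 5 mm above the bridge plate.
- roll (a joint): Turn of the roll about the roller's x axle (rad, any number of turns, 0 at the start); one rad is 20 mm of rolling, so the strip is about 11 rad long.
- rest: Grey sheet-metal roller rest fixed to the bench, origin on the bench under its middle. Foot 74 mm (x) by 52 mm (y); two walls 4 mm thick at x = +-26 mm, 42 mm wide (y), tops 66 mm above the bench. The roller hangs with its bridge plate across the wall tops, the roll between them. Ears 6 mm high at the wall ends keep the plate in place (3 mm play either way in y, 3.5 mm in x).
- rest_seat (a point): Where the roller's origin is when it hangs in the rest: 16 mm above the bench at the middle of the rest, its axes along those of the rest (or turned half round).
- oil_bottle: Bystander: small oil bottle, cream with a pointed cap, 36 mm in diameter, 98 mm tall, standing loose on the bench. Origin under its middle.
- loupe: Bystander: black measuring loupe, 36 mm in diameter, 47 mm tall, standing loose. Origin under its middle.
- disc_sample: Bystander: cylindrical steel sample, 40 mm in diameter, 22 mm tall, loose. Origin under its middle.
There are look-alikes about, which are no part of the job. Leave any blue look-alike of the roller alone.

How it is judged:
By the outcome, as a careful person would: the job done as asked, in the order asked, and still so for the second after the job is handed in, with the robot touching nothing.
It also fails if it takes over 72 s, if anything falls off the work surface, if the arm or the gripper's body presses on something with over 40 N, if the wrist force passes 120 N, or if a joint passes its speed limit or range.

### The arm

A 6-joint arm with a two-finger parallel gripper is mounted at the origin on a cart in front of the work surface, level with it; the furniture and walls round the work are solid. World frame = base frame: x ahead of the robot, y to its left, z up, the work surface at z = 0. Lengths are in m, angles in degrees, forces in N, time in s.
With the tool pointing down it reaches from about 0.3 to 0.75 m from the base axis. Payload 8.5 kg.
Tool frame: the origin (TCP) lies midway between the tips of the shut fingers; the grasp point (between the pads) lies 19 mm behind it; z points along the fingers, y is the line along which they close (so a half turn about z gives the same grasp; the last joint's range is limited). The gripper opens to 88 mm and grips with 3 to 60 N. Pads are 18 mm wide; open, the fingers measure 123 mm over their backs; the gripper's body (75 mm by 187 mm) begins 45 mm behind the grasp point.
Start: joints at [-78.913, 21.807, 74.336, -0, 83.858, -12.336], TCP at [0.219, -0.505, 0.239] pointing down, gripper open.
Joint ranges: [-178.18, 178.18], [-50.72, 133.34], [12.68, 142.11], [-81.47, 261.47], [9.98, 163.14], [-165.26, 165.26]. Speed limits (degrees/s): [136.94, 136.94, 180, 180, 180, 180].

### API

Orientations are given as [roll, pitch, yaw] about the fixed x, y, z axes, in that order (R = Rz(yaw) Ry(pitch) Rx(roll)).
In Python, from workcell import bot gives the robot as it stands.
- The arm moves only by the tool drive_tool, never from a script. Its arguments are lists of equal length, an entry for each row: "hand": the opening in per cent of the stroke, from 0 (shut) to 100 (fully open); "delta_pos": the shift along the tool's x, y, z in mm, a list of three; "twist": the turn about the tool's z in rad. A call has 1 to 12 rows; each row is the pose to reach, as a shift and turn from the pose commanded when the call began, along the tool's axes at that moment; what a row does not reach only later rows make up. A row lasts 1/8 s, in which the tool goes at most 62.5 mm and 10.7 degrees, less where a joint would pass 70% of its speed; a pose out of reach is approached as far as the arm can. A call with a gripper value outside its range is refused whole. The fingers move at their own pace and stop on an object; "grip_force" is the grip in N (left out, the last holds). Time passes only in rows, so rows that repeat a pose let the fingers close. It gives the time, the measured TCP pose, the force, the opening and the grip force at its end, in the units of the state.
- bot.observe(): the state, without advancing time (a new reading comes with each control period).
- bot.camera(name): name is "side" or "top" or "wrist"; returns a dict with "pixels" (480x640x3 uint8, red, green, blue), "intrinsics" (3x3 intrinsics, pixels), "pose" (4x4, takes a point from camera to world coordinates). Camera axes: x right, y up, looking along -z (the intrinsics and any distortion apply to the point x, -y, -z); pixel columns grow to the right and rows downward; lengths in m; the calibration is good to about 2 mm. A picture is of the moment at which its call begins. There is no depth.
- bot.hand_in(): hands the job in; it is judged then, once.
The state is a dict: "time_s": time; "joints": joint angles; "dq": joint speeds; "effort": joint torques, N m; "eef_pos": TCP position; "eef_rot": TCP orientation; "wrist_force": force on the tool from outside, world axes, zero at the start; "torque": the same for the moment, N m; "gripper_width": opening from 0.0 (shut) to 1.0 (fully open); "gripper_force": force on a finger pad.
Only numpy, scipy, OpenCV 4.12 (cv2) and the standard library are available. Lean on these libraries where they do the work, as an engineer would, in place of code of your own. Each camera call takes 0.05 s, during which the arm holds its last target. There are 200 camera calls.

## Working session

There is one attempt and no reset: what is moved stays moved. The work goes in short steps, Python scripts to look and compute and a tool call to move; the robot and the scene stay as the last step left them, time stands still between calls to the robot, and variables do not carry over. Pictures are saved under pics/ and viewed, at most 10 in all, crops included, and the job is handed in when it is done.

Besides the shell and the picture viewer there is one more tool, called after "Request:" by a JSON object that holds its "api" and its "payload", one argument or row to a line. drive_tool: Moves the arm, as the interface text tells. Its arguments: {"type":"object","properties":{"hand":{"type":"array"},"delta_pos":{"type":"array"},"twist":{"type":"array"},"grip_force":{"type":"number"}},"required":["hand","delta_pos","twist"]}

```bash
ls; mkdir -p pics; cat > h.py <<'E'
import numpy as np, cv2, json
from workcell import bot
def shot(n,fn):
    c=bot.camera(n); cv2.imwrite(f'pics/{fn}.png',c['pixels'][:,:,::-1])
    np.savez(f'pics/{fn}.npz',K=c['intrinsics'],T=c['pose'],px=c['pixels']); return c
def ray(fn,u,v,z):
    d=np.load(f'pics/{fn}.npz'); K,T=d['K'],d['T']
    p=np.linalg.solve(K,[u,v,1.]); r=T[:3,:3]@[p[0],-p[1],-p[2]]
    s=(z-T[2,3])/r[2]; return T[:3,3]+s*r
def proj(fn,P):
    d=np.load(f'pics/{fn}.npz'); K,T=d['K'],d['T']
    q=T[:3,:3].T@(np.array(P)-T[:3,3]); q=K@[q[0],-q[1],-q[2]]; return q[:2]/q[2]
def crop(fn,out,u0,v0,u1,v1,s):
    i=cv2.imread(f'pics/{fn}.png')[v0:v1,u0:u1]; cv2.imwrite(f'pics/{out}.png',cv2.resize(i,None,fx=s,fy=s,interpolation=cv2.INTER_CUBIC))
E
python3 - <<'E'
from h import *
print(bot.observe())
for n in('top','side'):
    c=shot(n,n+'1'); print(c['intrinsics'],c['pose'],[k for k in c])
E
```

```text
pics
{'time_s': 0.0, 'joints': array([-7.89127026e+01,  2.18392708e+01,  7.43832676e+01,  2.32277464e-04,
        8.38560649e+01, -1.23360820e+01]), 'dq': array([ 0.00053089,  0.07422287, -0.04766601,  0.00036917,  0.04809408,
       -0.11200913]), 'effort': array([ 1.41967462e-04, -4.37924552e+01, -2.24553019e+01,  7.13346899e-02,
        3.53180431e-02, -1.12055889e-04]), 'eef_pos': array([ 0.218581  , -0.50440992,  0.23816262]), 'eef_rot': array([-1.79923261e+02, -1.70188358e-02,  2.34233429e+01]), 'wrist_force': array([-0.00559389,  0.22179531, -0.2601064 ]), 'torque': array([-0.04681707, -0.00224344, -0.00353007]), 'gripper_force': 0.0, 'gripper_width': 1.0012366918685485}
[[552.99169811   0.         316.28831084]
 [  0.         552.99169811 242.45263733]
 [  0.           0.           1.        ]] [[-0.0210235   0.99558387 -0.09149187  0.44995539]
 [-0.99969949 -0.01977966  0.01448074  0.04827556]
 [ 0.01260711  0.09176882  0.99570053  0.93652893]
 [ 0.          0.          0.          1.        ]] ['pixels', 'intrinsics', 'pose']
[[516.7791957    0.         321.55832456]
 [  0.         516.7791957  248.9685325 ]
 [  0.           0.           1.        ]] [[-0.85320195  0.34041244 -0.3951782   0.13821011]
 [-0.52157609 -0.55365383  0.64917318  0.66336971]
 [ 0.0021947   0.75999132  0.64992952  0.71357068]
 [ 0.          0.          0.          1.        ]] ['pixels', 'intrinsics', 'pose']
```

View pics/top1.png

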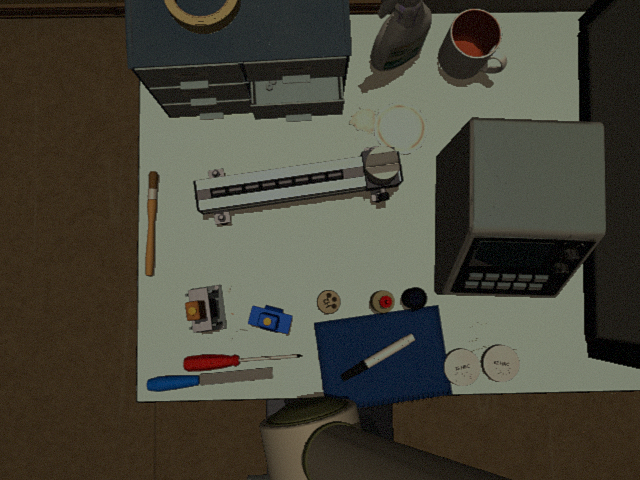

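View pics/side1.png

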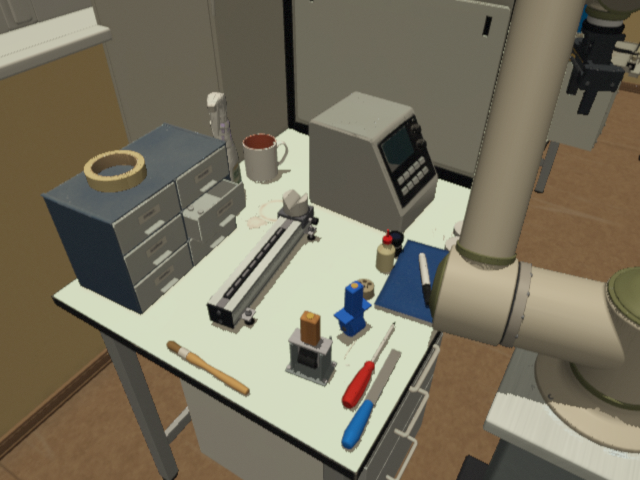

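The top view shows the rail strip from about (212,191) to (344,176). The roller with its wooden handle is in the rest near (203,309), and the blue look-alike is at (270,320). The bottle, loupe and disc are at (381,301), (414,298) and (329,301). I'll enlarge the rail and the rest.

```bash
python3 - <<'E'
from h import *
i=cv2.imread('pics/top1.png')
a=cv2.resize(i[160:220,190:360],None,fx=4.5,fy=4.5,interpolation=cv2.INTER_CUBIC)
b=cv2.resize(i[275:343,175:243],None,fx=4.5,fy=4.5,interpolation=cv2.INTER_CUBIC)
s=cv2.imread('pics/side1.png')[300:388,275:375]; s=cv2.resize(s,None,fx=306/88,fy=306/88,interpolation=cv2.INTER_CUBIC)
o=np.zeros((a.shape[0]+306,a.shape[1],3),np.uint8); o[:a.shape[0]]=a; o[a.shape[0]:,:306]=b; o[a.shape[0]:,320:320+s.shape[1]]=s
cv2.imwrite('pics/c1.png',o); print(o.shape,a.shape)
E
```

```text
(576, 765, 3) (270, 765, 3)
```

View pics/c1.png

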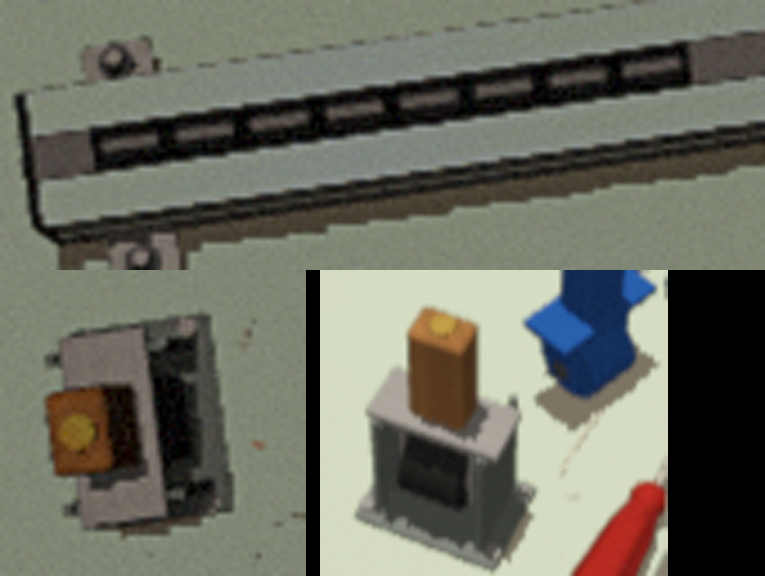

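```bash
python3 - <<'E'
from h import *
P=lambda x,y,u0,v0,z: ray('top1',u0+(x+.5)/4.5-.5,v0+(y+.5)/4.5-.5,z)
L=P(94,148,190,160,.0575);R=P(690,63,190,160,.0575)
d=L-R; print('strip',L,R,np.linalg.norm(d),'yaw of +y axis',np.degrees(np.arctan2(d[1],d[0])))
h=P(79,161,175,275,.128); print('handle',h)
p=[P(*q,175,275,.072) for q in[(62,65),(147,57),(163,247),(82,258)]]
c=sum(p)/4; print('plate',c)
x=(p[0]+p[1]-p[2]-p[3])/2; y=(p[0]+p[3]-p[1]-p[2])/2
for q in(x,y): print(np.linalg.norm(q),np.degrees(np.arctan2(q[1],q[0])))
print('side check', proj('side1',h),proj('side1',[*c[:2],.072]), proj('side1',L),proj('side1',R))
for n,u,v,z in(('blue',268,322,.128),('disc',329,301,.022),('bottle',383,301,.098),('loupe',414,298,.047)): print(n,ray('top1',u,v,z))
E
```

```text
strip [0.61464424 0.20366675 0.0575    ] [ 0.64156422 -0.00992799  0.0575    ] 0.21528445159566226 yaw of +y axis 97.18328372094193
handle [0.42905849 0.21828899 0.128     ]
plate [0.42892413 0.21823042 0.072     ]
0.06587896741335282 5.280795633165953
0.02861559031783023 95.28397184988596
side check [310.16535536 314.58255366] [310.68433872 338.47739009] [226.38413438 295.32491333] [282.77725184 226.829434  ]
blue [0.41002042 0.10884325 0.128     ]
disc [0.43685544 0.01609657 0.022     ]
bottle [ 0.43621456 -0.06280609  0.098     ]
loupe [ 0.43910731 -0.119516    0.047     ]
```

```bash
cat >> h.py <<'E'
from scipy.spatial.transform import Rotation as Ro
def go(x,y,z,yaw=None,s=None):
    s=s or bot.observe(); R=Ro.from_euler('xyz',s['eef_rot'],degrees=True)
    d=R.inv().apply(np.array([x,y,z])-s['eef_pos'])*1000
    t=0 if yaw is None else np.radians((s['eef_rot'][2]-yaw+180)%360-180)
    print('delta',d.round(1),'twist',round(t,4))
E
python3 -c "
from h import *
go(.429,.218,.20,5.3); go(.36,-.1,.22,5.3)"
```

```text
delta [ 480.2 -579.2   39.1] twist 0.3163
delta [ 290.5 -314.9   18.7] twist 0.3163
```

Request:
{"api": "drive_tool", "payload": {
  "hand": [50,50,50,50,50,50,50,50,50,50,50,50],
  "delta_pos": [
    [40,-44,2],
    [85,-92,5],
    [130,-140,8],
    [170,-186,12],
    [210,-232,15],
    [250,-278,18],
    [290,-325,20],
    [330,-373,24],
    [370,-422,28],
    [405,-470,32],
    [440,-520,36],
    [480,-579,39]
  ],
  "twist": [0.02,0.05,0.08,0.11,0.14,0.17,0.2,0.23,0.26,0.28,0.3,0.316]
}}

```text
time_s: 1.6
eef_pos: [0.4272, 0.2109, 0.1998]
eef_rot: [180.0, 0.0, 5.3]
wrist_force: [1.1, -1.3, 0.5]
gripper_width: 0.501
gripper_force: 0.0
```

Request:
{"api": "drive_tool", "payload": {
  "hand": [50,50],
  "delta_pos": [
    [0,0,0],
    [0,0,0]
  ],
  "twist": [0,0]
}}

```text
time_s: 1.85
eef_pos: [0.427, 0.2084, 0.1998]
eef_rot: [180.0, 0.1, 5.4]
wrist_force: [-0.3, -0.9, -0.1]
gripper_width: 0.503
gripper_force: 0.0
```

```bash
python3 - <<'E'
from h import *
s=bot.observe(); print({k:np.round(v,3) for k,v in s.items()}); shot('wrist','w1'); go(.429,.218,.2,5.3)
E
```

```text
{'time_s': np.float64(1.85), 'joints': array([ 1.1713e+01,  1.6402e+01,  8.9555e+01, -1.7000e-02,  7.4101e+01,
        9.6366e+01]), 'dq': array([-1.865, -0.734,  0.341,  0.004,  0.066,  0.004]), 'effort': array([ 1.4950e+00, -3.6317e+01, -2.0862e+01,  5.9000e-02, -8.4000e-02,
        3.0000e-02]), 'eef_pos': array([0.427, 0.208, 0.2  ]), 'eef_rot': array([1.79977e+02, 5.50000e-02, 5.35200e+00]), 'wrist_force': array([-0.314, -0.87 , -0.056]), 'torque': array([0.039, 0.039, 0.037]), 'gripper_force': np.float64(0.0), 'gripper_width': np.float64(0.503)}
delta [ 2.8 -9.9  0. ] twist -0.0005
```

View pics/w1.png

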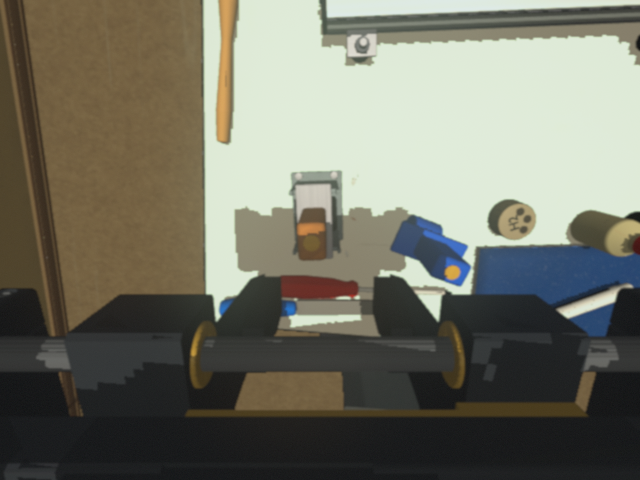

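The wrist view shows the handle top near (311,246) and the plate around (315,190). I'll project my estimates into it as a check.

```bash
python3 - <<'E'
from h import *
a=np.radians(5.3);X=np.array([np.cos(a),np.sin(a)]);Y=np.array([-X[1],X[0]]);c=np.array([.429,.2182])
i=cv2.imread('pics/w1.png')[160:270,280:350]; i=cv2.resize(i,None,fx=5,fy=5,interpolation=cv2.INTER_CUBIC)
for hx,hy,z in((.014,.010,.128),(.033,.015,.072)):
    q=[proj('w1',[*(c+sx*hx*X+sy*hy*Y),z]) for sx,sy in((1,1),(1,-1),(-1,-1),(-1,1))]
    cv2.polylines(i,[np.int32([((p-[280,160]+.5)*5-.5).round() for p in q])],True,(0,255,0),1)
cv2.imwrite('pics/c2.png',i)
E
```

```text
(no output)
```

View pics/c2.png

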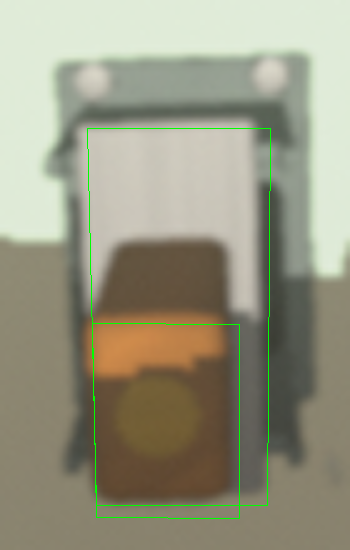

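```bash
python3 -c "
from h import *
print(bot.observe()['eef_pos']); go(.430,.219,.145,5.3)"
```

```text
[0.42711087 0.20788985 0.20000894]
delta [  3.9 -10.8  55. ] twist -0.0005
```

Request:
{"api": "drive_tool", "payload": {
  "hand": [50,50,50,50,50],
  "delta_pos": [
    [2,-5,15],
    [3.9,-10.8,35],
    [3.9,-10.8,55],
    [3.9,-10.8,55],
    [3.9,-10.8,55]
  ],
  "twist": [0,0,0,0,0]
}}

```text
time_s: 2.52
eef_pos: [0.4306, 0.2191, 0.146]
eef_rot: [-180.0, -0.1, 5.2]
wrist_force: [0.6, 0.4, -0.3]
gripper_width: 0.505
gripper_force: 0.0
```

```bash
python3 -c "
from h import *
print(bot.observe()['eef_pos']); go(.430,.219,.0775,5.3)"
```

```text
[0.4306324  0.21914708 0.14598606]
delta [-0.7  0.1 68.5] twist -0.0012
```

Request:
{"api": "drive_tool", "payload": {
  "hand": [50,50,50,50,0,0,0,0,0,0],
  "delta_pos": [
    [0,0,20],
    [-0.5,0,45],
    [-0.5,0,68],
    [-0.5,0,68],
    [-0.5,0,68],
    [-0.5,0,68],
    [-0.5,0,68],
    [-0.5,0,68],
    [-0.5,0,68],
    [-0.5,0,68]
  ],
  "twist": [0,0,0,0,0,0,0,0,0,0],
  "grip_force": 55
}}

```text
time_s: 3.78
eef_pos: [0.4301, 0.2198, 0.078]
eef_rot: [180.0, -0.1, 5.3]
wrist_force: [-0.7, -2.1, 7.6]
gripper_width: 0.226
gripper_force: 54.6
```

```bash
python3 -c "
from h import *
s=bot.observe(); print({k:np.round(v,4) for k,v in s.items()})"
```

```text
{'time_s': np.float64(3.775), 'joints': array([ 1.30017e+01,  2.62523e+01,  9.82959e+01, -1.51000e-02,
        5.53627e+01,  9.76848e+01]), 'dq': array([0.0054, 0.1351, 0.0251, 0.0126, 0.0315, 0.0099]), 'effort': array([ 3.42800e-01, -3.76906e+01, -1.45338e+01,  2.20200e-01,
       -3.83600e-01, -4.20000e-03]), 'eef_pos': array([0.4301, 0.2198, 0.078 ]), 'eef_rot': array([ 1.799996e+02, -9.000000e-02,  5.325500e+00]), 'wrist_force': array([-0.6674, -2.143 ,  7.593 ]), 'torque': array([-0.2508,  0.1467,  0.0307]), 'gripper_force': np.float64(54.6385), 'gripper_width': np.float64(0.2256)}
```

Request:
{"api": "drive_tool", "payload": {
  "hand": [0,0,0,0,0,0],
  "delta_pos": [
    [0,0,-15],
    [0,0,-40],
    [0,0,-70],
    [0,0,-95],
    [0,0,-95],
    [0,0,-95]
  ],
  "twist": [0,0,0,0,0,0]
}}

```text
time_s: 4.53
eef_pos: [0.4289, 0.2197, 0.1708]
eef_rot: [180.0, 0.1, 5.3]
wrist_force: [0.1, -0.1, -5.2]
gripper_width: 0.226
gripper_force: 54.6
```

```bash
python3 -c "
from h import *
s=bot.observe(); print({k:np.round(v,4) for k,v in s.items() if k in('eef_pos','eef_rot','wrist_force','torque','gripper_width')})
u=np.array([-.1252,.9921]);C=np.array([.6281,.0969])
print('c1',C+.0945*u); x,y=C+.0945*u; go(x,y,.150,7.2)"
```

```text
{'eef_pos': array([0.4289, 0.2197, 0.1708]), 'eef_rot': array([1.799833e+02, 1.401000e-01, 5.313900e+00]), 'wrist_force': array([ 0.0649, -0.1182, -5.2152]), 'torque': array([0.0459, 0.0884, 0.0033]), 'gripper_width': np.float64(0.2264)}
c1 [0.6162686  0.19065345]
delta [183.9  46.2  20.4] twist -0.0329
```

Request:
{"api": "drive_tool", "payload": {
  "hand": [0,0,0,0,0,0,0,0,0],
  "delta_pos": [
    [15,4,0],
    [50,13,0],
    [95,24,0],
    [140,35,8],
    [170,43,15],
    [184,46,20],
    [184,46,20],
    [184,46,20],
    [184,46,20]
  ],
  "twist": [0,-0.01,-0.02,-0.03,-0.033,-0.033,-0.033,-0.033,-0.033]
}}

```text
time_s: 5.65
eef_pos: [0.6165, 0.1914, 0.1528]
eef_rot: [-180.0, -0.0, 7.2]
wrist_force: [-0.4, -0.3, -4.5]
gripper_width: 0.219
gripper_force: 54.6
```

```bash
python3 - <<'E'
from h import *
s=bot.observe(); print({k:np.round(v,4) for k,v in s.items() if k in('eef_pos','eef_rot','wrist_force','torque','gripper_width')})
go(.6163,.1907,.13,7.2); shot('top','t2'); shot('wrist','w2')
o=[cv2.resize(cv2.imread(f'pics/{f}.png')[a:b,c:d],(w,h),interpolation=cv2.INTER_CUBIC) for f,a,b,c,d,w,h in(('t2',130,250,180,380,400,240),('w2',0,360,0,480,400,300))]
cv2.imwrite('pics/c3.png',np.vstack(o))
E
```

```text
{'eef_pos': array([0.6165, 0.1914, 0.1528]), 'eef_rot': array([-1.799986e+02, -2.820000e-02,  7.243800e+00]), 'wrist_force': array([-0.438 , -0.2634, -4.4865]), 'torque': array([ 0.0597, -0.0196, -0.017 ]), 'gripper_width': np.float64(0.219)}
delta [-0.3  0.7 22.8] twist 0.0008
```

View pics/c3.png

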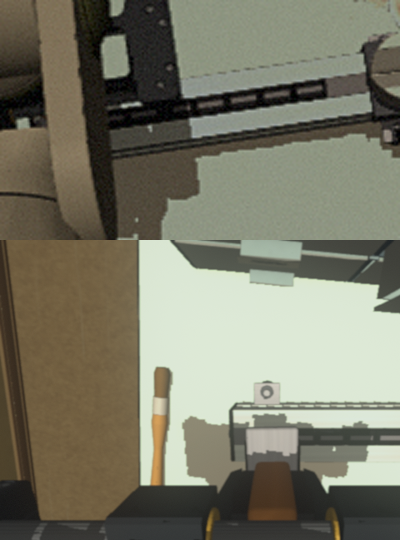

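The wrist view shows the plate (far edge about crop (273,430)) above the rail, with the strip running right from there at about crop (370,437).

```bash
python3 - <<'E'
from h import *
X=np.array([.9921,.1252]);p=ray('w2',444,236.4,.058);e=ray('w2',327.6,228,.1528-.006)
print('strip pt',p,'off line along X',(p[:2]-[.6281,.0969])@X,'plate far edge',e,(e[:2]-bot.observe()['eef_pos'][:2])@X)
E
```

```text
strip pt [0.62977168 0.10375765 0.058     ] off line along X 0.002517053381448084 plate far edge [0.64819421 0.19495126 0.1468    ] 0.031689315792384154
```

Request:
{"api": "drive_tool", "payload": {
  "hand": [0,0,0,0,0],
  "delta_pos": [
    [1,0,8],
    [2,0,16],
    [2,0,22],
    [2,0,24],
    [2,0,24]
  ],
  "twist": [0,0,0,0,0]
}}

```text
time_s: 6.38
eef_pos: [0.6191, 0.1913, 0.128]
eef_rot: [-180.0, 0.0, 7.2]
wrist_force: [-0.4, -0.1, -4.6]
gripper_width: 0.222
gripper_force: 54.6
```

Request:
{"api": "drive_tool", "payload": {
  "hand": [0,0,0],
  "delta_pos": [
    [0,0,0.5],
    [0,0,1],
    [0,0,1]
  ],
  "twist": [0,0,0]
}}

```text
time_s: 6.75
eef_pos: [0.6191, 0.1913, 0.1272]
eef_rot: [180.0, -0.0, 7.2]
wrist_force: [-0.9, -1.3, -5.0]
gripper_width: 0.224
gripper_force: 54.6
```

Request:
{"api": "drive_tool", "payload": {
  "hand": [0,0,0,0,0,0],
  "delta_pos": [
    [0,0,0.8],
    [0,0,1.6],
    [0,0,2.4],
    [0,0,3.2],
    [0,0,4],
    [0,0,4]
  ],
  "twist": [0,0,0,0,0,0]
}}

```text
time_s: 7.5
eef_pos: [0.6191, 0.1913, 0.1231]
eef_rot: [180.0, 0.0, 7.2]
wrist_force: [-0.7, 1.3, -4.1]
gripper_width: 0.222
gripper_force: 54.6
```

Request:
{"api": "drive_tool", "payload": {
  "hand": [0,0,0,0],
  "delta_pos": [
    [0,0,0.5],
    [0,0,1],
    [0,0,1.5],
    [0,0,1.5]
  ],
  "twist": [0,0,0,0]
}}

```text
time_s: 8.0
eef_pos: [0.6191, 0.1913, 0.1216]
eef_rot: [-180.0, 0.0, 7.2]
wrist_force: [0.1, -0.2, -4.7]
gripper_width: 0.226
gripper_force: 54.6
```

Request:
{"api": "drive_tool", "payload": {
  "hand": [0,0,0,0],
  "delta_pos": [
    [0,0,0.5],
    [0,0,1],
    [0,0,1.5],
    [0,0,1.5]
  ],
  "twist": [0,0,0,0]
}}

```text
time_s: 8.5
eef_pos: [0.6191, 0.1913, 0.1201]
eef_rot: [-180.0, 0.0, 7.2]
wrist_force: [0.3, -0.1, -4.5]
gripper_width: 0.222
gripper_force: 54.6
```

Still free at TCP z = 120.1 mm, so I'll keep going down.

Request:
{"api": "drive_tool", "payload": {
  "hand": [0,0,0,0],
  "delta_pos": [
    [0,0,0.5],
    [0,0,1],
    [0,0,1.5],
    [0,0,1.5]
  ],
  "twist": [0,0,0,0]
}}

```text
time_s: 9.0
eef_pos: [0.6193, 0.1913, 0.1196]
eef_rot: [180.0, -0.1, 7.2]
wrist_force: [-3.6, -0.7, 5.9]
gripper_width: 0.22
gripper_force: 54.6
```

Request:
{"api": "drive_tool", "payload": {
  "hand": [0,0,0],
  "delta_pos": [
    [0,0,0.5],
    [0,0,1],
    [0,0,1]
  ],
  "twist": [0,0,0]
}}

```text
time_s: 9.38
eef_pos: [0.6194, 0.1913, 0.1193]
eef_rot: [180.0, -0.1, 7.2]
wrist_force: [-5.0, -0.1, 9.8]
gripper_width: 0.223
gripper_force: 54.6
```

Request:
{"api": "drive_tool", "payload": {
  "hand": [0,0,0,0,0],
  "delta_pos": [
    [0,0,0.5],
    [0,0,1],
    [0,0,1.5],
    [0,0,2],
    [0,0,2]
  ],
  "twist": [0,0,0,0,0]
}}

```text
time_s: 10.0
eef_pos: [0.6194, 0.1914, 0.1173]
eef_rot: [180.0, -0.1, 7.2]
wrist_force: [-5.0, -1.0, 9.5]
gripper_width: 0.224
gripper_force: 54.6
```

Request:
{"api": "drive_tool", "payload": {
  "hand": [0,0,0],
  "delta_pos": [
    [0,0,0.5],
    [0,0,1],
    [0,0,1]
  ],
  "twist": [0,0,0]
}}

```text
time_s: 10.38
eef_pos: [0.6194, 0.1914, 0.1163]
eef_rot: [180.0, -0.1, 7.2]
wrist_force: [-3.3, -1.7, 10.4]
gripper_width: 0.224
gripper_force: 54.6
```

Request:
{"api": "drive_tool", "payload": {
  "hand": [0,0,0],
  "delta_pos": [
    [0,0,0.3],
    [0,0,0.7],
    [0,0,0.7]
  ],
  "twist": [0,0,0]
}}

```text
time_s: 10.75
eef_pos: [0.6194, 0.1913, 0.1158]
eef_rot: [180.0, -0.1, 7.2]
wrist_force: [-4.7, -0.8, 12.3]
gripper_width: 0.226
gripper_force: 54.6
```

Request:
{"api": "drive_tool", "payload": {
  "hand": [0,0,0],
  "delta_pos": [
    [0,0,0.3],
    [0,0,0.6],
    [0,0,0.6]
  ],
  "twist": [0,0,0]
}}

```text
time_s: 11.12
eef_pos: [0.6194, 0.1913, 0.1158]
eef_rot: [180.0, -0.1, 7.2]
wrist_force: [-4.3, -1.1, 14.7]
gripper_width: 0.222
gripper_force: 54.6
```

Request:
{"api": "drive_tool", "payload": {
  "hand": [0,0,0,0,0,0],
  "delta_pos": [
    [0,1.5,0],
    [0,3,0],
    [0,4.5,0],
    [0,6,0],
    [0,7.5,0],
    [0,9,0]
  ],
  "twist": [0,0,0,0,0,0]
}}

```text
time_s: 11.88
eef_pos: [0.6204, 0.1843, 0.1159]
eef_rot: [-179.8, -0.2, 7.2]
wrist_force: [-5.4, 6.5, 14.5]
gripper_width: 0.22
gripper_force: 54.7
```

Request:
{"api": "drive_tool", "payload": {
  "hand": [0,0,0,0,0,0],
  "delta_pos": [
    [0,1.5,0],
    [0,3,0],
    [0,4.5,0],
    [0,6,0],
    [0,7.5,0],
    [0,9,0]
  ],
  "twist": [0,0,0,0,0,0]
}}

```text
time_s: 12.62
eef_pos: [0.6219, 0.1738, 0.1159]
eef_rot: [-180.0, -0.2, 7.2]
wrist_force: [-4.7, -0.7, 14.8]
gripper_width: 0.222
gripper_force: 54.6
```

Request:
{"api": "drive_tool", "payload": {
  "hand": [0,0,0,0,0,0,0,0,0,0],
  "delta_pos": [
    [0,2,0],
    [0,4,0],
    [0,6,0],
    [0,8,0],
    [0,10,0],
    [0,12,0],
    [0,14,0],
    [0,16,0],
    [0,18,0],
    [0,20,0]
  ],
  "twist": [0,0,0,0,0,0,0,0,0,0]
}}

```text
time_s: 13.88
eef_pos: [0.6246, 0.1553, 0.1161]
eef_rot: [-179.8, -0.3, 7.2]
wrist_force: [-4.5, 5.4, 13.9]
gripper_width: 0.221
gripper_force: 54.7
```

```bash
python3 -c "
from h import *
s=bot.observe(); print(s['wrist_force'],s['torque']); p=s['eef_pos'][:2]-np.array([.6281,.0969]); print('rail x,y mm',1000*p@[.9921,.1252],1000*p@[-.1252,.9921])"
```

```text
[-4.5431686   5.35476609 13.86345531] [ 1.19113216  0.89255568 -0.04568911]
rail x,y mm 3.7983419849827285 58.39766249296371
```

Request:
{"api": "drive_tool", "payload": {
  "hand": [0,0,0,0,0,0,0,0,0,0],
  "delta_pos": [
    [0,2,0],
    [0,4,0],
    [-0.2,6,0],
    [-0.2,8,0],
    [-0.4,10,0],
    [-0.4,12,0],
    [-0.6,14,0],
    [-0.6,16,0],
    [-0.8,18,0],
    [-0.8,20,0]
  ],
  "twist": [0,0,0,0,0,0,0,0,0,0]
}}

```text
time_s: 15.12
eef_pos: [0.6273, 0.1342, 0.1162]
eef_rot: [-180.0, -0.4, 7.2]
wrist_force: [-0.8, 4.9, 13.9]
gripper_width: 0.224
gripper_force: 54.7
```

Request:
{"api": "drive_tool", "payload": {
  "hand": [0,0,0,0,0,0],
  "delta_pos": [
    [0,2,0],
    [0,4,0],
    [0,6,0],
    [-0.2,8,0],
    [-0.3,10,0],
    [-0.4,12,0]
  ],
  "twist": [0,0,0,0,0,0]
}}

```text
time_s: 15.88
eef_pos: [0.6288, 0.1222, 0.1162]
eef_rot: [-180.0, -0.5, 7.2]
wrist_force: [1.6, 1.6, 12.7]
gripper_width: 0.221
gripper_force: 54.7
```

```bash
python3 -c "
from h import *
s=bot.observe(); print(s['wrist_force'],s['torque']); p=s['eef_pos'][:2]-np.array([.6281,.0969]); print('rail x,y mm',1000*p@[.9921,.1252],1000*p@[-.1252,.9921])"
```

```text
[ 1.55328242  1.57469462 12.7389808 ] [ 0.38798794 -0.20356857  0.07991051]
rail x,y mm 3.840611586521394 25.032118886063802
```

Request:
{"api": "drive_tool", "payload": {
  "hand": [0,0,0,0,0,0,0,0,0,0],
  "delta_pos": [
    [0,2,0.1],
    [0,4,0.2],
    [0,6,0.3],
    [0,8,0.3],
    [0,10,0.4],
    [0,12,0.4],
    [0,14,0.5],
    [0,16,0.5],
    [0,18,0.5],
    [0,20,0.5]
  ],
  "twist": [0,0,0,0,0,0,0,0,0,0]
}}

```text
time_s: 17.12
eef_pos: [0.6313, 0.1037, 0.1164]
eef_rot: [-179.9, -0.5, 7.2]
wrist_force: [-0.0, 8.2, 15.6]
gripper_width: 0.223
gripper_force: 54.7
```

Request:
{"api": "drive_tool", "payload": {
  "hand": [0,0,0,0,0,0],
  "delta_pos": [
    [0,2,0],
    [0,4,0],
    [0,6,0],
    [0,8,0],
    [0,10,0],
    [0,12,0]
  ],
  "twist": [0,0,0,0,0,0]
}}

```text
time_s: 17.88
eef_pos: [0.6333, 0.09, 0.1164]
eef_rot: [179.9, -0.5, 7.2]
wrist_force: [1.6, 1.6, 15.2]
gripper_width: 0.223
gripper_force: 54.7
```

```bash
python3 -c "
from h import *
s=bot.observe(); print(s['wrist_force'],s['torque']); p=s['eef_pos'][:2]-np.array([.6281,.0969]); print('rail x,y mm',1000*p@[.9921,.1252],1000*p@[-.1252,.9921])"
```

```text
[ 1.59569578  1.61591702 15.23727794] [ 0.17885119 -0.22761503  0.03081831]
rail x,y mm 4.2623000399780135 -7.460974610970071
```

Request:
{"api": "drive_tool", "payload": {
  "hand": [0,0,0,0,0,0,0,0,0,0],
  "delta_pos": [
    [0,2,0],
    [-0.2,4,0],
    [-0.3,6,0],
    [-0.4,8,0],
    [-0.5,10,0],
    [-0.6,12,0],
    [-0.7,14,0],
    [-0.8,16,0],
    [-0.9,18,0],
    [-1,20,0]
  ],
  "twist": [0,0,0,0,0,0,0,0,0,0]
}}

```text
time_s: 19.12
eef_pos: [0.6355, 0.0708, 0.1166]
eef_rot: [180.0, -0.7, 7.2]
wrist_force: [4.3, 3.2, 14.4]
gripper_width: 0.226
gripper_force: 54.7
```

Request:
{"api": "drive_tool", "payload": {
  "hand": [0,0,0,0,0,0,0,0],
  "delta_pos": [
    [0,2,0],
    [0,4,0],
    [0,6,0],
    [0,8,0],
    [0,10,0],
    [0,12,0],
    [0,14,0],
    [0,16,0]
  ],
  "twist": [0,0,0,0,0,0,0,0]
}}

```text
time_s: 20.12
eef_pos: [0.6378, 0.0543, 0.1167]
eef_rot: [179.9, -0.7, 7.2]
wrist_force: [4.9, 4.6, 15.3]
gripper_width: 0.223
gripper_force: 54.7
```

```bash
python3 -c "
from h import *
s=bot.observe(); print(s['wrist_force'],s['torque']); p=s['eef_pos'][:2]-np.array([.6281,.0969]); print('rail x,y mm',1000*p@[.9921,.1252],1000*p@[-.1252,.9921])"
```

```text
[ 4.85796374  4.55913881 15.30774242] [ 1.10319818 -0.97447768 -0.02246014]
rail x,y mm 4.2917002286646575 -43.45865705006139
```

```bash
python3 - <<'E'
from h import *
shot('wrist','w3'); crop('w3','c4',200,150,400,300,4)
E
```

```text
(no output)
```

View pics/c4.png

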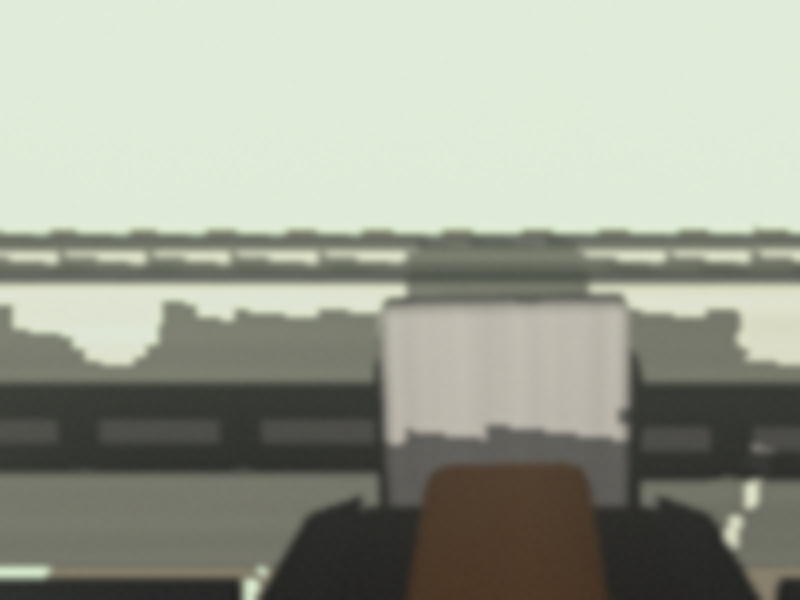

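The wrist crop shows the rail edges parallel to the image rows. The strip mid-line is at crop row 427 (v about 257) and the plate's far edge at crop row 300 (v about 225).

```bash
python3 - <<'E'
from h import *
X=np.array([.9921,.1252]);C=np.array([.6281,.0969]);zt=.1167-.062
f=lambda u,v,z:((ray('w3',u,v,z)[:2]-C)@X*1000).round(2)
print('slot edges',f(326,246,zt),f(326,267.5,zt),'strip mid left/right',f(230,256.8,zt),f(380,257.5,zt),'plate far edge-33',f(326,225,zt+.056)-33,f(326,225,zt+.056))
E
```

```text
slot edges 9.8 -5.29 strip mid left/right 2.2 1.85 plate far edge-33 4.5 37.5
```

Roller offset from the strip is only about 2 mm, so I'll go on.

Request:
{"api": "drive_tool", "payload": {
  "hand": [0,0,0,0,0,0,0,0,0,0],
  "delta_pos": [
    [0,2,0],
    [0,4,0],
    [0,6,0],
    [0,8,0],
    [0,10,0],
    [0,12,0],
    [0,14,0],
    [0,16,0],
    [0,18,0],
    [0,20,0]
  ],
  "twist": [0,0,0,0,0,0,0,0,0,0]
}}

```text
time_s: 21.42
eef_pos: [0.6405, 0.0342, 0.1168]
eef_rot: [179.9, -0.7, 7.2]
wrist_force: [5.5, 1.7, 15.0]
gripper_width: 0.221
gripper_force: 54.7
```

Request:
{"api": "drive_tool", "payload": {
  "hand": [0,0,0,0,0,0,0,0,0,0],
  "delta_pos": [
    [0,2,0],
    [0,4,0],
    [0,6,0],
    [0,8,0],
    [0,10,0],
    [0,12,0],
    [0,14,0],
    [0,16,0],
    [0,18,0],
    [0,20,0]
  ],
  "twist": [0,0,0,0,0,0,0,0,0,0]
}}

```text
time_s: 22.68
eef_pos: [0.643, 0.0146, 0.1169]
eef_rot: [179.9, -0.7, 7.2]
wrist_force: [5.6, 2.4, 15.0]
gripper_width: 0.226
gripper_force: 54.7
```

Request:
{"api": "drive_tool", "payload": {
  "hand": [0,0,0,0,0,0,0,0,0,0],
  "delta_pos": [
    [0,2,0],
    [0,4,0],
    [0,6,0],
    [0,8,0],
    [0,10,0],
    [0,12,0],
    [0,14,0],
    [0,16,0],
    [0,18,0],
    [0,18,0]
  ],
  "twist": [0,0,0,0,0,0,0,0,0,0]
}}

```text
time_s: 23.92
eef_pos: [0.6456, -0.0039, 0.117]
eef_rot: [179.8, -0.8, 7.2]
wrist_force: [7.2, 0.8, 14.8]
gripper_width: 0.222
gripper_force: 54.7
```

```bash
python3 -c "
from h import *
s=bot.observe(); print(s['wrist_force'],s['torque']); p=s['eef_pos'][:2]-np.array([.6281,.0969]); print('rail x,y mm',1000*p@[.9921,.1252],1000*p@[-.1252,.9921])"
```

```text
[ 7.17124807  0.79929582 14.79177807] [ 0.18688198 -1.40570482  0.0184457 ]
rail x,y mm 4.725173949941537 -102.18224223905716
```

Request:
{"api": "drive_tool", "payload": {
  "hand": [0,0,0,0,0,0,0,0,0,0,0,0],
  "delta_pos": [
    [0.3,-3,0],
    [0.3,-6,0],
    [0.3,-9,0],
    [0.3,-12,0],
    [0.3,-15,0],
    [0.3,-18,0],
    [0.3,-21,0],
    [0.3,-24,0],
    [0.3,-27,0],
    [0.3,-30,0],
    [0.3,-33,0],
    [0.3,-36,0]
  ],
  "twist": [0,0,0,0,0,0,0,0,0,0,0,0]
}}

```text
time_s: 25.42
eef_pos: [0.6406, 0.032, 0.1167]
eef_rot: [179.8, -0.7, 7.2]
wrist_force: [4.0, -0.3, 15.3]
gripper_width: 0.224
gripper_force: 54.7
```

Request:
{"api": "drive_tool", "payload": {
  "hand": [0,0,0,0,0,0,0,0,0,0,0,0],
  "delta_pos": [
    [0,-3,0],
    [0,-6,0],
    [0,-9,0],
    [0,-12,0],
    [0,-15,0],
    [0,-18,0],
    [0,-21,0],
    [0,-24,0],
    [0,-27,0],
    [0,-30,0],
    [0,-33,0],
    [0,-36,0]
  ],
  "twist": [0,0,0,0,0,0,0,0,0,0,0,0]
}}

```text
time_s: 26.92
eef_pos: [0.6357, 0.0678, 0.1166]
eef_rot: [179.9, -0.6, 7.2]
wrist_force: [3.5, 0.5, 14.9]
gripper_width: 0.222
gripper_force: 54.6
```

Request:
{"api": "drive_tool", "payload": {
  "hand": [0,0,0,0,0,0,0,0,0,0,0,0],
  "delta_pos": [
    [0,-3,0],
    [0,-6,0],
    [0,-9,0],
    [0,-12,0],
    [0,-15,0],
    [0,-18,0],
    [0,-21,0],
    [0,-24,0],
    [0,-27,0],
    [0,-30,0],
    [0,-33,0],
    [0,-36,0]
  ],
  "twist": [0,0,0,0,0,0,0,0,0,0,0,0]
}}

```text
time_s: 28.42
eef_pos: [0.6307, 0.1036, 0.1163]
eef_rot: [179.9, -0.5, 7.2]
wrist_force: [1.7, -0.3, 15.9]
gripper_width: 0.223
gripper_force: 54.7
```

Request:
{"api": "drive_tool", "payload": {
  "hand": [0,0,0,0,0,0,0,0,0,0],
  "delta_pos": [
    [0,-3,0],
    [0,-6,0],
    [0,-9,0],
    [0,-12,0],
    [0,-15,0],
    [0,-18,0],
    [0,-21,0],
    [0,-24,0],
    [0,-27,0],
    [0,-30,0]
  ],
  "twist": [0,0,0,0,0,0,0,0,0,0]
}}

```text
time_s: 29.68
eef_pos: [0.6266, 0.1335, 0.1161]
eef_rot: [179.9, -0.4, 7.2]
wrist_force: [-0.1, -1.7, 14.8]
gripper_width: 0.223
gripper_force: 54.6
```

```bash
python3 -c "
from h import *
s=bot.observe(); print(s['wrist_force'],s['torque']); p=s['eef_pos'][:2]-np.array([.6281,.0969]); print('rail x,y mm',1000*p@[.9921,.1252],1000*p@[-.1252,.9921])"
```

```text
[-0.09119656 -1.66040489 14.80105704] [-0.15857257  0.14595818 -0.00105852]
rail x,y mm 3.0543431565034425 36.46702232700534
```

Request:
{"api": "drive_tool", "payload": {
  "hand": [0,0,0,0,0,0,0,0,0,0,0,0],
  "delta_pos": [
    [0,-3,0],
    [0,-6,0],
    [0,-9,0],
    [0,-12,0],
    [0,-15,0],
    [0,-18,0],
    [0,-21,0],
    [0,-24,0],
    [0,-27,0],
    [0,-30,0],
    [0,-33,0],
    [0,-36,0]
  ],
  "twist": [0,0,0,0,0,0,0,0,0,0,0,0]
}}

```text
time_s: 31.18
eef_pos: [0.6216, 0.1693, 0.1159]
eef_rot: [180.0, -0.4, 7.2]
wrist_force: [-1.5, -1.8, 14.1]
gripper_width: 0.222
gripper_force: 54.7
```

Request:
{"api": "drive_tool", "payload": {
  "hand": [0,0,0,0,0,0,0,0,0,0],
  "delta_pos": [
    [0,-3,-0.1],
    [0,-6,-0.2],
    [0,-9,-0.2],
    [0,-12,-0.2],
    [0,-15,-0.2],
    [0,-18,-0.2],
    [0,-21,-0.2],
    [0,-24,-0.2],
    [0,-27,-0.2],
    [0,-30,-0.2]
  ],
  "twist": [0,0,0,0,0,0,0,0,0,0]
}}

```text
time_s: 32.42
eef_pos: [0.6174, 0.1992, 0.1157]
eef_rot: [180.0, -0.3, 7.2]
wrist_force: [-1.3, -1.0, 12.7]
gripper_width: 0.223
gripper_force: 54.7
```

Request:
{"api": "drive_tool", "payload": {
  "hand": [0,0,0,0,0,0,0,0],
  "delta_pos": [
    [0,0,-2],
    [0,0,-5],
    [0,0,-15],
    [0,0,-30],
    [0,0,-45],
    [0,0,-55],
    [0,0,-55],
    [0,0,-55]
  ],
  "twist": [0,0,0,0,0,0,0,0]
}}

```text
time_s: 33.42
eef_pos: [0.616, 0.199, 0.1675]
eef_rot: [-180.0, 0.1, 7.2]
wrist_force: [0.2, -0.0, -5.3]
gripper_width: 0.226
gripper_force: 54.6
```

```bash
python3 - <<'E'
from h import *
s=bot.observe(); print({k:np.round(v,4) for k,v in s.items() if k in('eef_pos','eef_rot','wrist_force','torque','gripper_width')})
shot('wrist','w4'); go(.4295,.2197,.172,5.3)
shot('side','s4'); a=cv2.imread('pics/side1.png');b=cv2.imread('pics/s4.png')
a,b=[cv2.resize(q[195:345,190:340],(390,390),interpolation=cv2.INTER_CUBIC) for q in(a,b)]
cv2.imwrite('pics/c5.png',np.hstack([a,b]))
E
```

```text
{'eef_pos': array([0.616 , 0.199 , 0.1675]), 'eef_rot': array([-1.799973e+02,  5.820000e-02,  7.207100e+00]), 'wrist_force': array([ 0.2393, -0.0335, -5.2542]), 'torque': array([-0.0189, -0.0154,  0.0007]), 'gripper_width': np.float64(0.2265)}
delta [-182.4  -43.9   -4.4] twist 0.0333
```

View pics/c5.png

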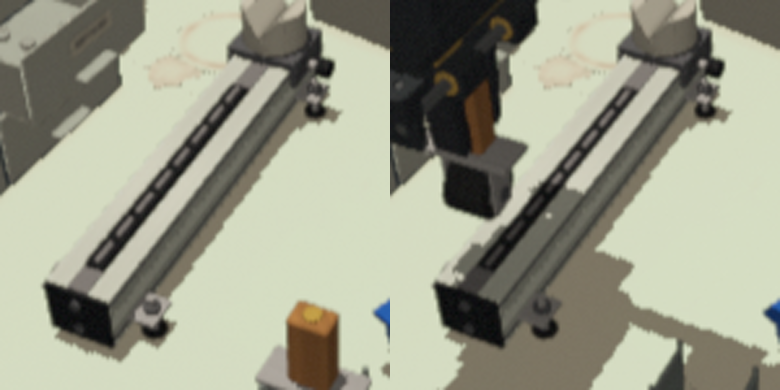

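Right half: the strip is now low along its whole length and the roller hangs upright. I'll check that it hasn't shifted in the hand since before rolling by matching the plate patch between w2 and w4, then carry it back.

```bash
python3 - <<'E'
from h import *
g=lambda f:cv2.cvtColor(cv2.imread(f'pics/{f}.png'),cv2.COLOR_BGR2GRAY)
t=g('w2')[220:300,290:365]; r=cv2.matchTemplate(g('w4')[190:330,260:395],t,cv2.TM_CCOEFF_NORMED)
m=cv2.minMaxLoc(r); print(m[1],np.array(m[3])-[30,30])
E
```

```text
0.970051109790802 [ 0 -1]
```

Request:
{"api": "drive_tool", "payload": {
  "hand": [0,0,0,0,0,0,0,0,0],
  "delta_pos": [
    [-15,-4,-3],
    [-50,-12,-4.5],
    [-95,-23,-4.5],
    [-140,-34,-4.5],
    [-168,-41,-4.5],
    [-182.4,-44,-4.5],
    [-182.4,-44,-4.5],
    [-182.4,-44,-4.5],
    [-182.4,-44,-4.5]
  ],
  "twist": [0,0.01,0.02,0.03,0.033,0.033,0.033,0.033,0.033]
}}

```text
time_s: 34.65
eef_pos: [0.4306, 0.2196, 0.1724]
eef_rot: [180.0, -0.0, 5.3]
wrist_force: [-0.0, -0.3, -5.2]
gripper_width: 0.221
gripper_force: 54.6
```

```bash
python3 -c "
from h import *
print(bot.observe()['eef_pos']); go(.4298,.2195,.092,5.3)"
```

```text
[0.43062378 0.21960873 0.17235886]
delta [-0.8  0.  80.4] twist -0.0003
```

Request:
{"api": "drive_tool", "payload": {
  "hand": [0,0,0,0,0,0,0],
  "delta_pos": [
    [-0.8,0,15],
    [-0.8,0,35],
    [-0.8,0,55],
    [-0.8,0,70],
    [-0.8,0,78],
    [-0.8,0,80],
    [-0.8,0,80]
  ],
  "twist": [0,0,0,0,0,0,0]
}}

```text
time_s: 35.52
eef_pos: [0.4293, 0.2197, 0.0928]
eef_rot: [-180.0, -0.0, 5.3]
wrist_force: [0.7, 0.5, -4.6]
gripper_width: 0.222
gripper_force: 54.6
```

Request:
{"api": "drive_tool", "payload": {
  "hand": [0,0,0,0,0],
  "delta_pos": [
    [0,0,2],
    [0,0,4],
    [0,0,6],
    [0,0,8],
    [0,0,8]
  ],
  "twist": [0,0,0,0,0]
}}

```text
time_s: 36.15
eef_pos: [0.4289, 0.2197, 0.0844]
eef_rot: [180.0, 0.0, 5.3]
wrist_force: [0.4, -0.2, -4.6]
gripper_width: 0.221
gripper_force: 54.6
```

Request:
{"api": "drive_tool", "payload": {
  "hand": [0,0,0,0,0],
  "delta_pos": [
    [0,0,1],
    [0,0,2],
    [0,0,3],
    [0,0,4],
    [0,0,4]
  ],
  "twist": [0,0,0,0,0]
}}

```text
time_s: 36.78
eef_pos: [0.4289, 0.2197, 0.0804]
eef_rot: [180.0, 0.0, 5.3]
wrist_force: [0.0, -0.4, -4.6]
gripper_width: 0.224
gripper_force: 54.6
```

Request:
{"api": "drive_tool", "payload": {
  "hand": [0,0,0,0,0],
  "delta_pos": [
    [0.3,0,0.7],
    [0.6,0,1.4],
    [0.8,0,2],
    [0.8,0,2.5],
    [0.8,0,2.5]
  ],
  "twist": [0,0,0,0,0]
}}

```text
time_s: 37.4
eef_pos: [0.4298, 0.2198, 0.0781]
eef_rot: [180.0, -0.0, 5.3]
wrist_force: [0.7, -0.1, -3.3]
gripper_width: 0.225
gripper_force: 54.6
```

Request:
{"api": "drive_tool", "payload": {
  "hand": [0,0,0],
  "delta_pos": [
    [0,0,0.3],
    [0,0,0.5],
    [0,0,0.5]
  ],
  "twist": [0,0,0]
}}

```text
time_s: 37.78
eef_pos: [0.4298, 0.2198, 0.0779]
eef_rot: [-180.0, -0.0, 5.3]
wrist_force: [-2.8, -0.6, 5.8]
gripper_width: 0.222
gripper_force: 54.6
```

```bash
python3 - <<'E'
from h import *
print(bot.observe()['wrist_force']); shot('side','s5'); shot('wrist','w5')
a=cv2.resize(cv2.imread('pics/s5.png')[290:390,265:365],(400,400),interpolation=cv2.INTER_CUBIC)
b=cv2.resize(cv2.imread('pics/w5.png')[150:350,220:420],(400,400),interpolation=cv2.INTER_CUBIC)
cv2.imwrite('pics/c6.png',np.hstack([a,b]))
E
```

```text
[-2.80863943 -0.61888468  5.80048825]
```

View pics/c6.png

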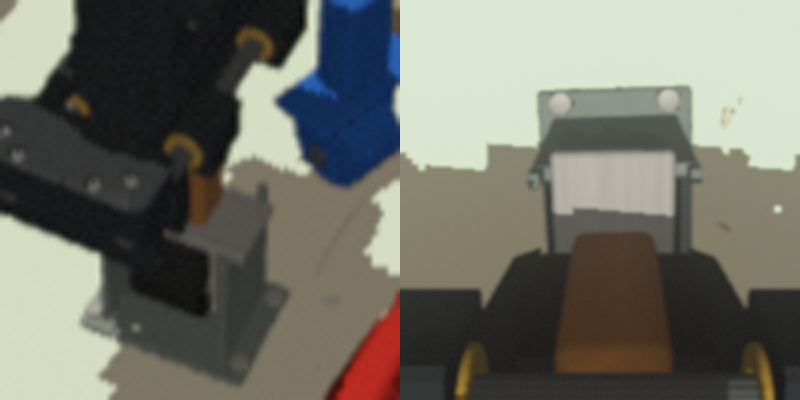

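The plate lies across the wall tops between the ears, so I'll release and back straight up.

Request:
{"api": "drive_tool", "payload": {
  "hand": [30,45,50,50,50],
  "delta_pos": [
    [0,0,-0.5],
    [0,0,-0.5],
    [0,0,-0.5],
    [0,0,-0.5],
    [0,0,-0.5]
  ],
  "twist": [0,0,0,0,0]
}}

```text
time_s: 38.5
eef_pos: [0.4297, 0.2198, 0.078]
eef_rot: [-180.0, 0.0, 5.3]
wrist_force: [-0.2, -0.3, 0.1]
gripper_width: 0.501
gripper_force: 0.0
```

Request:
{"api": "drive_tool", "payload": {
  "hand": [50,50,50,50,50,50,50,50,50,50],
  "delta_pos": [
    [0,0,-10],
    [0,0,-30],
    [0,0,-55],
    [0,0,-85],
    [0,0,-120],
    [-20,40,-130],
    [-45,85,-140],
    [-70,130,-150],
    [-90,170,-150],
    [-90,170,-150]
  ],
  "twist": [0,0,0,0,0,0,0,0,0,0]
}}

```text
time_s: 39.75
eef_pos: [0.3553, 0.0405, 0.2289]
eef_rot: [180.0, -0.1, 5.1]
wrist_force: [0.7, 0.3, -0.3]
gripper_width: 0.499
gripper_force: 0.0
```

```bash
python3 - <<'E'
from h import *
shot('top','t6'); shot('side','s6')
i=cv2.imread('pics/t6.png')
a=cv2.resize(i[160:220,190:360],None,fx=4.5,fy=4.5,interpolation=cv2.INTER_CUBIC)
b=cv2.resize(i[275:343,175:243],None,fx=4.5,fy=4.5,interpolation=cv2.INTER_CUBIC)
s=cv2.resize(cv2.imread('pics/s6.png')[210:390,200:440],(408,306),interpolation=cv2.INTER_CUBIC)
o=np.zeros((576,765,3),np.uint8); o[:270]=a; o[270:,:306]=b; o[270:,320:728]=s
cv2.imwrite('pics/c7.png',o)
E
```

```text
(no output)
```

View pics/c7.png

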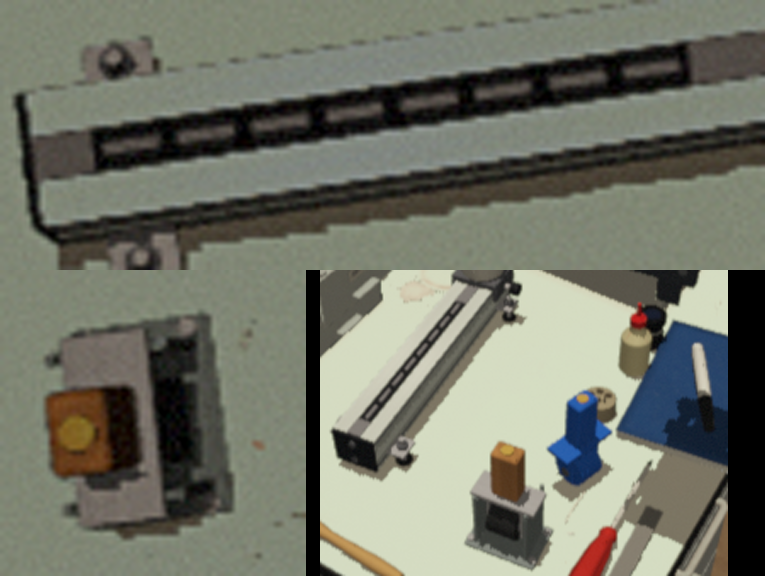

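The roller hangs upright in its rest, the strip looks uniform, and the bystanders haven't moved. Readings on both passes fit one straight rail line at about 20 N, so I'm handing in.

```bash
python3 -c "
from workcell import bot
print(bot.hand_in())"
```

```text
the job is handed in; nothing more can be done
None
```

I handed the job in at about 40 s. I rolled the strip right and then back left, with every force reading between about 17 and 21 N. By height and force readings it is flush along its length, though I could not measure each section directly. The roller is back upright in its rest and released, and the oil bottle, loupe and disc sample were not touched.

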